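# Free a grater cassette with the fork key and rack it

### The job

Use the forked key to push the grating machine's spring bar aside by its orange collar until the orange-banded cassette pops up (do not touch the bar with the gripper), and lay the key back on its black mat. Lift the cassette out, stand it upright on the steel tray and let go of it to change your grip, then lower it by hand all the way down into the empty middle slot of the grey drying rack, and let go. Never tip the cassette over, and leave everything else where it is.

Things in the scene. Friction and masses are not known exactly. Their poses are not given: they have to be found in the camera images.
- machine: Grating machine, fixed; origin at table level under the middle of the cassette's well; x away from the operator, y along the spring bar towards its collar. White base 15 mm high, x -60..60, y -70..120 mm. White cheeks at y 34..46 and -46..-34 mm (x -22..22) rise to 140 mm and cover the cassette's narrow ends. Red housing x 35..85, y -50..50, 85 mm high. White outer lug y 102..112, 85 mm high.
- well (a point): Middle of the cassette's well at its locked underside, 22 mm above the table. Grey walls 15 mm before and behind it rise to 60 mm; the cassette can be gripped here only on its broad faces. The bar's 10 mm nose holds it down, 8 mm deep in its end hole. Freed, it rises 18 mm by a sprung carrier and stays up even when the bar springs back. Lift it straight up (2 mm play) till its underside is above 140 mm.
- bar (a joint): Spring bar's sideways travel in m: 0 is locked, grows along the machine's +y to the stop at 0.018. 9 mm frees the cassette, 13 mm is a good push. Spring force 3.6 N at 0, 6 N at 13 mm; it springs back when let go.
- bar_collar (a point): On the bar's axis (along the machine's y at x 0, 50 mm high), centre of the inner face of the orange collar, a disc 40 mm across and 6 mm thick. Locked it is at y = 70 mm of the machine. Between the cheek (y 46) and the collar the bare 9 mm shaft is open from the front: the fork's tines go here, level, one above and one below the shaft, and push the collar along +y.
- fork: Forked key, 170 mm long, 24 mm wide, 34 mm tall, 150 g, lying on its mat. Origin: on the underside at the middle of the dark wooden handle (x -55..55 mm, 24 wide, 34 tall). x points to the tines: a steel root x 55..65, then two tines x 65..115 mm, each 8 x 8 mm, one above the other (heights 0..8 and 26..34 mm, an 18 mm gap centred 17 mm above the underside).
- mat: Black rubber mat, 200 x 85 mm, 4 mm thick, fixed, long side along its x; origin at table level under its centre. The fork starts on it and goes back on it.
- cassette: Grater cassette, white with steel faces and an orange band at the top: 26 mm thick (x), 64 mm wide (y), 100 mm tall (z), about 110 g. Origin at the centre of its underside. Its +y end has the bar's hole. It starts upright in the machine, axes parallel to the machine's, underside 22 mm above the table; 40 mm when it has popped up.
- tray: Bare steel tray, a flat plate 120 (x) x 130 (y) x 6 mm, fixed; origin at table level under its centre.
- rack: Grey drying rack, fixed, base 147 (x) x 90 (y) x 12 mm; origin at table level under its centre. Four upright plates 6 mm thick, y -26..26 mm, 128 mm high, at x -66, -22, 22, 66 mm make three slots 38 mm wide, open at both y ends. Outer slots are full (107 mm high), the middle one is empty. The cassette goes in with its broad faces along the plates, either way round, held by its narrow ends.
- slot (a point): Middle of the floor of the rack's empty middle slot, 12 mm above the table; axes as the rack's.
- mug: Blue mug, 70 mm across, 75 mm tall, loose, not to be moved.
- spice_jar: Amber jar with red cap, 44 mm across, 75 mm tall, loose, not to be moved.
- egg_cup: White egg cup, 44 mm across, 50 mm tall, loose, not to be moved.
- soap: Green soap bottle, 60 mm across, 150 mm tall, loose, not to be moved.
- spoon: Wooden spoon lying at the back, loose, not to be moved.
- spare_cassette: Spare cassette with green band in an outer slot of the rack, same size as the cassette, not to be moved.
- small_board: Small wooden board, 22 x 75 x 95 mm, in the other outer slot, not to be moved.
Mind the look-alikes: they are no part of the job. Of the things that look like the mat, take the one that is nearest to the robot's base at the start.

How it is judged:
On the way, in this order (a step that is already met when the one before it is completed fails the run):
1. the spring bar is pushed at least 7.5 mm aside by the fork (value of joint bar above 0.0075 m and contact force between fork and bar above 1 N), for 0.1 s.
2. the cassette is lifted out of the machine in the gripper (z of cassette in the frame of machine above 0.125 m and contact force between the fingers and cassette above 0.5 N), for 0.1 s.
3. the cassette stands upright on the steel tray, let go (x of cassette in the frame of tray between -0.06 and 0.06 m and y of cassette in the frame of tray between -0.065 and 0.065 m and z of cassette in the frame of tray below 0.012 m and angle between cassette's own z axis and vertical below 0.1 rad and contact force between the fingers and cassette below 0.1 N and linear speed of cassette below 0.02 m/s), for 0.2 s.
4. the cassette, still held, is down in the middle slot to within 10 mm of its floor (x of cassette in the frame of slot between -0.009 and 0.009 m and y of cassette in the frame of slot between -0.018 and 0.018 m and z of cassette in the frame of slot between -0.006 and 0.01 m and angle between cassette's own z axis and vertical below 0.2 rad and contact force between the fingers and cassette above 0.5 N), for 0.1 s.
At the end, for the whole second after the job is handed in: Cassette released, at rest in the middle slot: within 6 mm of its floor, 9 mm across and 18 mm along of its middle, tilt under 0.2 rad. Fork at rest, level, its handle's middle on the mat (100 mm along, 50 mm across of centre, underside under 31 mm above it) (x of cassette in the frame of slot between -0.009 and 0.009 m and y of cassette in the frame of slot between -0.018 and 0.018 m and z of cassette in the frame of slot between -0.006 and 0.006 m and angle between cassette's own z axis and vertical below 0.2 rad and linear speed of each of cassette, fork below 0.02 m/s and x of fork in the frame of mat between -0.1 and 0.1 m and y of fork in the frame of mat between -0.05 and 0.05 m and z of fork in the frame of mat below 0.035 m and angle between fork's own x axis and vertical between 1.35 and 1.8 rad); the robot touches nothing.
It fails at once if the gripper touches the spring bar (contact force between any of the fingers, the arm and bar above 1 N).
It fails at once if the cassette is tipped more than about 40 degrees (angle between cassette's own z axis and vertical above 0.7 rad).
It fails at once if a bystander is moved by more than 25 mm (distance of any of mug, spice_jar, egg_cup, soap, spoon, spare_cassette, small_board from where it was at the start of the episode above 0.025 m).
It also fails if it takes over 72 s, if anything falls off the work surface, if the arm or the gripper's body presses on something with over 40 N, if the wrist force passes 120 N, or if a joint passes its speed limit or range.

### The arm

A 6-joint arm with a two-finger parallel gripper is mounted at the origin on the work surface. World frame = base frame: x ahead of the robot, y to its left, z up, the work surface at z = 0. Lengths are in m, angles in rad, forces in N, time in s.
With the tool pointing down it reaches from about 0.4 to 0.925 m from the base axis. Payload 12.5 kg.
Tool frame: the origin (TCP) lies at the very end of the fingers, on their centre line; the grasp point (between the pads) lies 19 mm behind it; z points along the fingers, y is the line along which they close (so a half turn about z gives the same grasp; the last joint's range is limited). The gripper opens to 95 mm and grips with 3 to 60 N. Pads are 20 mm wide; open, the fingers measure 119 mm over their backs; the gripper's body (75 mm by 180 mm) begins 59 mm behind the grasp point.
Start: joints at [-1.223, 0.491, 1.559, -0, 1.092, -0.106], TCP at [0.274, -0.562, 0.215] pointing down, gripper open.
Joint ranges: [-3.1, 3.1], [-0.84, 2.19], [0.05, 2.79], [-1.13, 4.28], [0.06, 2.93], [-2.69, 2.69]. Speed limits (rad/s): [2.22, 2.22, 2.79, 3.14, 3.14, 3.14].

### API

Orientations are given as a rotation vector (axis times angle).
In Python, from rig import ctrl gives the robot as it stands.
- The arm moves only by the tool play_rows, never from a script. Its argument "commands" is a list of rows, each a list of 7 numbers: the opening, from 0 (shut) to 1 (fully open), then the shift along the tool's x, y, z in cm, then the turn, a rotation vector about the tool's x, y, z in degrees. A call has 1 to 10 rows; each row shifts and turns the commanded pose from where the row before left it, along the tool's axes as they then stand; what a row does not reach is not made up. A row lasts 1/12 s, in which the tool goes at most 41.7 mm and 7.16 degrees, less where a joint would pass 70% of its speed; a pose out of reach is approached as far as the arm can. A call is refused whole if a number of a shift passes 4.17 or a number of a turn 7.16, either way. A call with a gripper value outside its range is refused whole. The fingers move at their own pace and stop on an object; "force" is the grip in N (left out, the last holds). Time passes only in rows, so rows that do not move let the fingers close. It gives the time, the measured TCP pose, the force, the opening and the grip force at its end, in the units of the state.
- ctrl.get_obs(): the state, without advancing time (a new reading comes with each control period).
- ctrl.camera(name): name is "scene" or "top" or "wrist"; returns a dict with "image" (384x512x3 uint8, red, green, blue), "fx", "fy", "cx", "cy" (pixels), "R" (3x3) and "t" (3): a world point X has camera coordinates R X + t. Camera axes: x right, y down, z forward; pixel columns grow to the right and rows downward; lengths in m; the calibration is good to about 2 mm. A picture is of the moment at which its call begins. There is no depth.
- ctrl.finish_job(): hands the job in; it is judged then, once.
The state is a dict: "clock": time; "q": joint angles; "joint_vel": joint speeds; "joint_efforts": joint torques, N m; "position": TCP position; "tcp_rot": TCP orientation; "force": force on the tool from outside, world axes, zero at the start; "wrist_torque": the same for the moment, N m; "grip_width": opening from 0.0 (shut) to 1.0 (fully open); "finger_force": force on a finger pad.
Only numpy, scipy, OpenCV 4.12 (cv2) and the standard library are available. Lean on these libraries where they do the work, as an engineer would, in place of code of your own. Each camera call takes 0.05 s, during which the arm holds its last target. There are 200 camera calls.

## Working session

There is one attempt and no reset: what is moved stays moved. The work goes in short steps, Python scripts to look and compute and a tool call to move; the robot and the scene stay as the last step left them, time stands still between calls to the robot, and variables do not carry over. Pictures are saved under pics/ and viewed, at most 10 in all, crops included, and the job is handed in when it is done.

Besides the shell and the picture viewer there is one more tool, called after "Request:" as name(argument=value, ...), one argument or row to a line, values as JSON. play_rows: Moves the arm, as the interface text tells. Its arguments: {"type":"object","properties":{"commands":{"type":"array"},"force":{"type":"number"}},"required":["commands"]}

```bash
mkdir -p pics; ls
python3 - <<'E'
from rig import ctrl
import cv2,numpy as np
o=ctrl.get_obs();print(o)
for n in ("scene","top"):
    c=ctrl.camera(n);cv2.imwrite(f"pics/{n}0.png",c["image"][:,:,::-1])
    print(n,c["fx"],c["fy"],c["cx"],c["cy"],c["R"],c["t"],-np.array(c["R"]).T@c["t"])
a=[cv2.resize(cv2.imread(f"pics/{n}0.png"),(800,600),interpolation=cv2.INTER_CUBIC) for n in ("scene","top")]
cv2.imwrite("pics/s0b.png",a[0]);cv2.imwrite("pics/t0b.png",a[1])
E
```

```text
pics
{'clock': 0.0, 'q': array([-1.22258726e+00,  4.91586151e-01,  1.55944979e+00,  2.16609057e-05,
        1.09168099e+00, -1.05564191e-01]), 'joint_vel': array([-0.00020303, -0.00105711, -0.00193327,  0.00011068,  0.00185233,
       -0.00010157]), 'joint_efforts': array([-1.26916104e-03, -6.12645292e+01, -2.58182502e+01,  6.92304969e-02,
        4.83824650e-02, -5.47537695e-05]), 'position': array([ 0.27393861, -0.56150255,  0.21404511]), 'tcp_rot': array([-3.05999204e+00, -7.06418825e-01,  1.83703694e-04]), 'force': array([-0.01575271,  0.24545111,  0.07675218]), 'wrist_torque': array([-0.00639653, -0.00581495, -0.04590889]), 'finger_force': 0.0, 'grip_width': 1.000623427242244}
scene 402.50723092335437 402.50723092335437 252.52973656302817 194.90070161984877 [[ 0.01940544  0.99976876  0.00926542]
 [ 0.62494829 -0.00489547 -0.7806508 ]
 [-0.78042493  0.02093928 -0.62489878]] [-0.01076729 -0.28829671  1.68954484] [ 1.49894238 -0.02602441  0.83083521]
top 396.7698821883544 396.7698821883544 256.73531991834244 191.4070391770933 [[ 0.01965189 -0.99964204 -0.018155  ]
 [-0.98065587 -0.01573522 -0.19510627]
 [ 0.19475076  0.02163802 -0.98061406]] [0.01428065 0.5315731  1.40848568] [ 0.24670599 -0.00783688  1.48515338]
```

View pics/s0b.png

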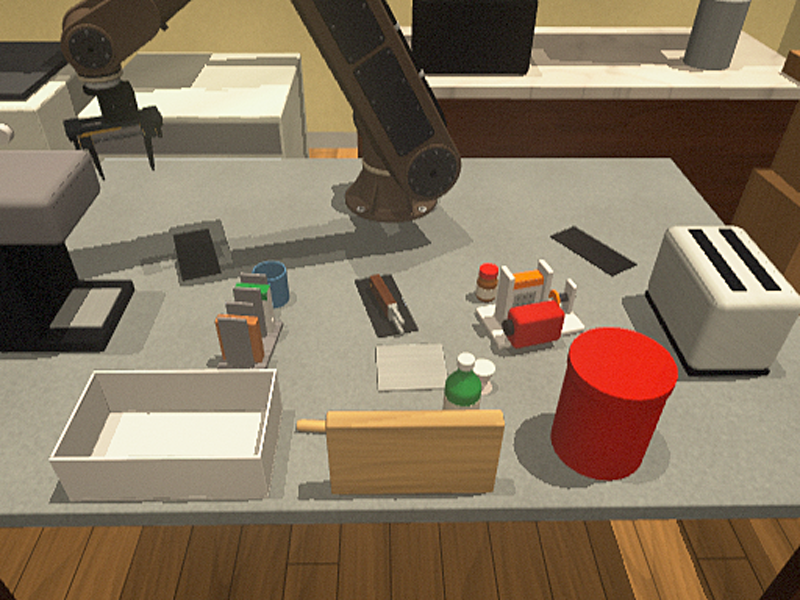

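View pics/t0b.png

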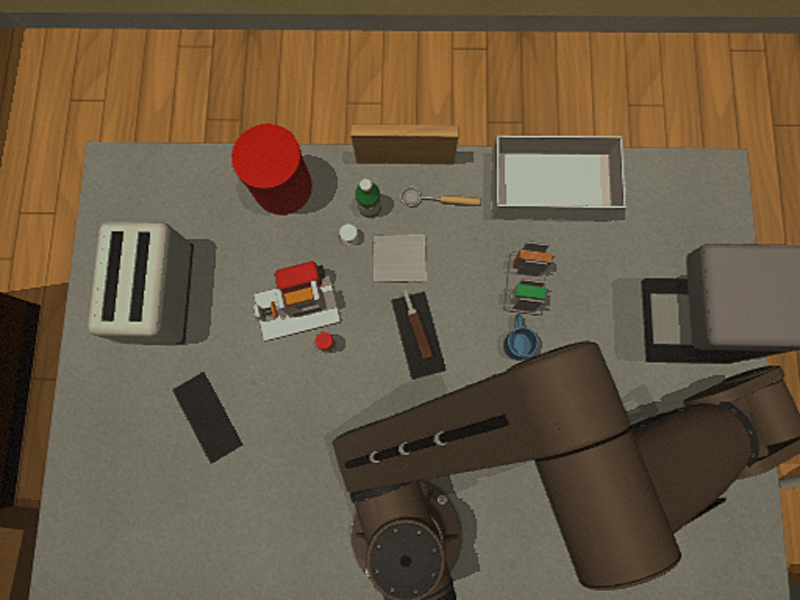

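The top view shows three black mats. They are at (207,417), at (418,335) with the fork on it, and one under the arm that the scene view shows at (197,255). The machine is at (298,300), the tray at (400,258) and the rack at (530,280). I'll enlarge the relevant region and check the mat distances.

```bash
cat > h.py <<'E'
import numpy as np,cv2
from rig import ctrl
from scipy.optimize import least_squares
from scipy.spatial.transform import Rotation as Ro
CAL={}
def cal(n):
    c=ctrl.camera(n);c["R"]=np.array(c["R"]);c["t"]=np.array(c["t"]);return c
def ray(c,u,v,z):
    d=c["R"].T@np.array([(u-c["cx"])/c["fx"],(v-c["cy"])/c["fy"],1.]);o=-c["R"].T@c["t"]
    return o+d*(z-o[2])/d[2]
def proj(c,X):
    p=np.atleast_2d(X)@c["R"].T+c["t"];return np.c_[p[:,0]/p[:,2]*c["fx"]+c["cx"],p[:,1]/p[:,2]*c["fy"]+c["cy"]]
def crop(n,box,s,name,img=None):
    im=(cal(n)["image"] if img is None else img)[:,:,::-1]
    x0,y0,x1,y1=box
    cv2.imwrite(name,cv2.resize(im[y0:y1,x0:x1],None,fx=s,fy=s,interpolation=cv2.INTER_CUBIC))
def yawpose(p):  # x,y,yaw
    c,s=np.cos(p[2]),np.sin(p[2]);return np.array([[c,-s,0],[s,c,0],[0,0,1]]),np.array([p[0],p[1],0])
def fit(obs,p0):
    # obs: list of (cal, u,v, body point)
    def f(p):
        R,t=yawpose(p);return np.concatenate([(proj(c,R@np.array(b)+t)[0]-[u,v]) for c,u,v,b in obs])
    r=least_squares(f,p0,loss="soft_l1");return r.x,np.abs(r.fun).reshape(-1,2).round(1)
E
python3 - <<'E'
from h import *
t=cal("top");s=cal("scene")
np.save("cal.npy",{"top":{k:v for k,v in t.items() if k!="image"},"scene":{k:v for k,v in s.items() if k!="image"}},allow_pickle=True)
crop("",(155,140,365,250),3.8,"pics/t1.png",t["image"])
crop("",(135,140,380,260),3.25,"pics/s1.png",s["image"])
for n,c,u,v in(("matfork",t,418,335),("mat2",t,207,417),("mat3",s,197,255),("mat2s",s,592,250),("matforks",s,385,305),("tray",t,400,258)):
    p=ray(c,u*.64,v*.64,.004);print(n,p.round(3),np.hypot(*p[:2]).round(3))
E
```

```text
matfork [ 0.453 -0.017  0.004] 0.454
mat2 [0.25  0.478 0.004] 0.539
mat3 [ 0.279 -0.453  0.004] 0.532
mat2s [0.263 0.474 0.004] 0.542
matforks [ 0.468 -0.018  0.004] 0.468
tray [0.644 0.03  0.004] 0.645
```

View pics/t1.png

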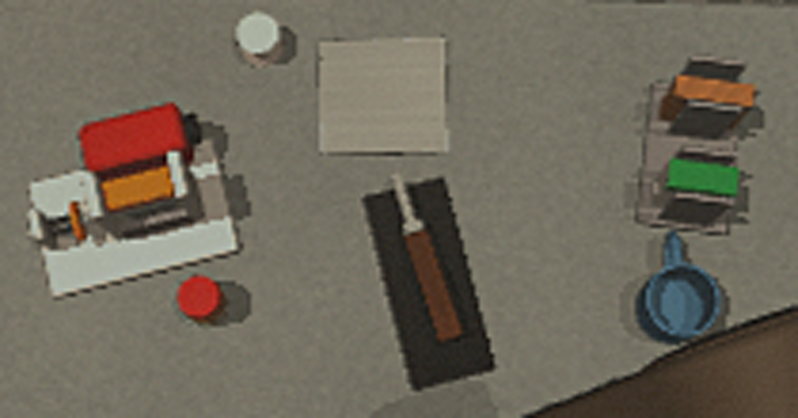

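View pics/s1.png

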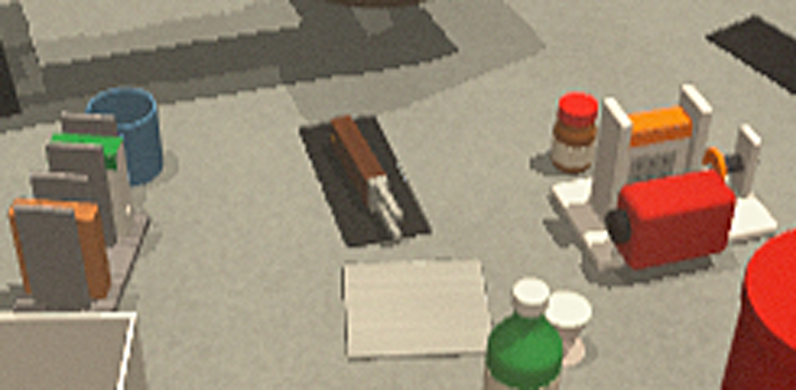

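The fork's mat is the nearest to the base, at 0.454 m, and the fork lies on it. The other two are about 0.53 m away. Next I fit the poses.

```bash
cat > fit.py <<'E'
from h import *
C=np.load("cal.npy",allow_pickle=True).item();T,S=C["top"],C["scene"]
def t(u,v,*b): return (T,(u+.5)/3.8-.5+155,(v+.5)/3.8-.5+140,[x/1000 for x in b])
def s(u,v,*b): return (S,(u+.5)/3.25-.5+135,(v+.5)/3.25-.5+140,[x/1000 for x in b])
def go(n,o,p0):
    p,r=fit(o,p0);print(n,p[:2].round(4),np.degrees(p[2]).round(2),r.tolist());return p
go("mat",[t(363,197,100,42.5,4),t(443,178,100,-42.5,4),t(494,369,-100,-42.5,4),t(415,390,-100,42.5,4),
 s(300,130,-100,-42.5,4),s(380,115,-100,42.5,4),s(430,228,100,42.5,4),s(350,246,100,-42.5,4)],[.45,-.01,.2])
go("tray",[t(318,40,60,65,6),t(445,37,60,-65,6),t(449,154,-60,-65,6),t(319,153,-60,65,6),
 s(344,263,-60,-65,6),s(481,260,-60,65,6),s(491,350,60,65,6),s(347,357,60,-65,3)],[.64,.03,0])
go("fork",[t(405,235,55,12,34),t(430,229,55,-12,34),t(463,334,-55,-12,34),t(438,341,-55,12,34),
 t(398,177,115,0,34),s(331,121,-55,-12,34),s(351,116,-55,12,34),s(385,172,55,12,34),s(370,181,55,-12,34)],[.46,-.02,.2])
go("mach",[t(53,297,-60,120,0),t(238,247,-60,-70,0),t(103,185,13,32,122),t(170,172,13,-32,122),t(172,195,-13,-32,122),t(107,209,-13,32,122),
 s(551,192,-60,-70,15),s(630,110,13,-32,122) if 0 else s(690,109,-13,32,122),s(627,114,-13,-32,122),s(776,228,60,120,7),
 s(603,100,-22,-46,140),s(681,87,-22,34,140),s(757,126,10,112,85) if 0 else s(695,92,0,40,140)],[.56,.2,.2])
go("rack",[t(637,225,-73.5,45,12),t(728,235,-73.5,-45,6),t(650,82,73.5,45,12),
 s(149,217,-73.5,45,12),s(121,304,73.5,45,10),s(63,115,-66,-26,128),s(116,115,-66,26,128),s(48,146,-22,-26,128),s(104,146,-22,26,128),s(33,178,22,-26,128),s(88,178,22,26,128)],[.6,-.24,0])
E
python3 fit.py
```

```text
mat [ 0.4568 -0.0173] 15.19 [[0.0, 0.5], [0.6, 0.9], [0.6, 0.2], [0.8, 0.1], [0.2, 1.7], [0.9, 1.0], [1.4, 0.1], [0.1, 0.6]]
tray [0.6471 0.0296] 1.52 [[0.9, 0.7], [0.9, 0.3], [0.4, 0.9], [0.6, 0.3], [0.1, 1.0], [0.5, 1.1], [1.9, 0.3], [0.2, 0.5]]
fork [ 0.449  -0.0225] 19.1 [[0.0, 0.0], [0.4, 0.4], [0.3, 0.1], [0.6, 0.3], [0.1, 0.7], [0.2, 1.0], [0.4, 0.9], [1.3, 1.0], [1.2, 0.2]]
mach [0.5233 0.2537] 15.74 [[0.9, 0.4], [1.0, 0.9], [0.4, 0.8], [0.3, 1.9], [0.8, 1.0], [0.2, 0.1], [0.4, 3.2], [2.3, 1.6], [2.1, 0.3], [1.7, 0.1], [0.5, 1.2], [0.6, 1.4], [1.5, 0.7]]
rack [ 0.5895 -0.2756] -4.64 [[0.6, 1.3], [0.4, 1.4], [0.1, 1.2], [0.7, 2.6], [0.8, 3.9], [1.0, 0.6], [0.0, 0.2], [0.2, 1.2], [0.4, 0.4], [0.3, 1.6], [1.7, 0.8]]
```

Request:
play_rows(
  commands=[
    [1,0,0,0,0,0,7],
    [1,2.0,-2.5,0,0,0,0],
    [1,2.0,-2.5,0,0,0,0],
    [1,2.0,-2.5,0,0,0,0],
    [1,2.0,-2.5,0,0,0,0],
    [1,2.0,-2.5,0,0,0,0],
    [1,2.0,-2.5,0,0,0,0],
    [1,2.0,-2.5,0,0,0,0],
    [1,2.0,-2.5,0,0,0,0],
    [1,2.0,-2.5,0,0,0,0],
  ],
  force=60,
)

```text
clock: 1.03
position: [0.3711, -0.2889, 0.2147]
tcp_rot: [3.098, 0.518, 0.0]
force: [0.3, -0.3, 0.7]
grip_width: 0.999
finger_force: 0.0
```

Request:
play_rows(
  commands=[
    [1,2.0,-2.5,0,0,0,0],
    [1,2.0,-2.5,0,0,0,0],
    [1,2.0,-2.5,0,0,0,0],
    [1,2.0,-2.5,0,0,0,0],
    [1,2.0,-2.5,0,0,0,0],
    [1,2.0,-2.5,0,0,0,0],
    [1,2.0,-2.5,0,0,0,0],
    [1,2.0,-2.5,0,0,0,0],
    [1,2.0,-2.5,0,0,0,0],
    [1,0,0,0,0,0,0],
  ],
)

```text
clock: 1.87
position: [0.4689, -0.0153, 0.2146]
tcp_rot: [-3.097, -0.523, -0.001]
force: [-0.0, -0.7, 0.2]
grip_width: 1.004
finger_force: 0.0
```

```bash
cat >> h.py <<'E'
def pose():
    o=ctrl.get_obs();R=Ro.from_rotvec(o["tcp_rot"]).as_matrix()
    return np.array(o["position"]),np.degrees(np.arctan2(R[1,0],R[0,0])),o,R
def need(x,y,z,yaw,sep=False):
    p,psi,o,R=pose();d=np.array([x,y,z])-p;a=np.radians(yaw)
    turn=(psi-yaw+180)%360-180
    X=np.array([np.cos(a),np.sin(a),0]);Y=np.array([np.sin(a),-np.cos(a),0])
    print("t",round(o["clock"],2),"at",p.round(4),"psi",psi.round(2),"tilt",np.degrees(np.arccos(-R[2,2])).round(2),"grip",round(o["grip_width"],3),"F",np.round(o["force"],1))
    print("turn z %.2f then shift cm x %.2f y %.2f z %.2f"%(turn,d@X*100,d@Y*100,-d[2]*100))
E
python3 - <<'E'
from h import *
need(.4726,-.0143,.1,19.1)
w=cal("wrist");p,psi,o,R=pose()
print("cam pos tool",R.T@(-w["R"].T@w["t"]-p),"axes",(w["R"]@R).round(3).tolist(),w["fx"],w["cx"],w["cy"])
crop("",(0,0,512,384),1.5,"pics/w1.png",w["image"]);np.save("w1.npy",{k:v for k,v in w.items() if k!="image"},allow_pickle=True)
E
```

```text
t 1.87 at [ 0.4689 -0.0153  0.2146] psi 19.18 tilt 0.05 grip 1.004 F [-0.  -0.7  0.2]
turn z 0.08 then shift cm x 0.38 y 0.03 z 11.46
cam pos tool [ 0.07103603 -0.00154248 -0.17100232] axes [[-0.001, 1.0, 0.0], [-0.969, -0.001, -0.248], [-0.248, -0.0, 0.969]] 287.1552022860849 257.6719104781147 190.9512311068936
```

View pics/w1.png

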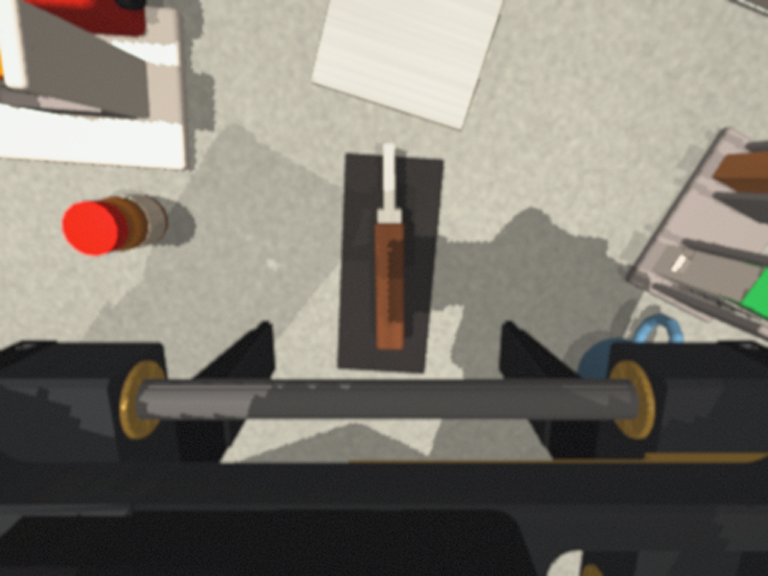

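The wrist view shows the fork's handle spanning (376..404, 223..349) and the tine tip at (389,145). The mat corners are (346,154), (443,160), (424,373) and (338,369). The machine's front-right corner is at (186,167). I'll refine the poses with these.

```bash
cat > fit2.py <<'E'
from h import *
W=np.load("w1.npy",allow_pickle=True).item()
def w(u,v,*b): return (W,(u+.5)/1.5-.5,(v+.5)/1.5-.5,[x/1000 for x in b])
def go(n,o,p0):
    p,r=fit(o,p0);print(n,p[:2].round(4),np.degrees(p[2]).round(2),r.tolist());return p
go("fork",[w(376,223,55,12,38),w(402,223,55,-12,38),w(404,349,-55,-12,38),w(377,349,-55,12,38),w(383,144,115,4,38),w(395,144,115,-4,38)],[.45,-.02,.3])
go("mat",[w(346,154,100,42.5,4),w(443,160,100,-42.5,4),w(424,373,-100,-42.5,4),w(338,369,-100,42.5,4)],[.45,-.02,.3])
P=lambda u,v,z:ray(W,(u+.5)/1.5-.5,(v+.5)/1.5-.5,z)[:2].round(4)
print("mach corner -60,-70 z0",P(186,167,0)," pred",np.array([.5233,.2537])+Ro.from_euler("z",15.74,degrees=True).as_matrix()[:2,:2]@[-.06,-.07])
print("tray -60,65",P(313,82,.006),"-60,-65",P(460,129,.006));print("rack corner -73,45",P(628,277,.012))
print("jar top",P(96,228,.075))
E
python3 fit2.py
```

```text
fork [ 0.4501 -0.0244] 19.7 [[1.0, 0.3], [1.6, 0.5], [0.2, 0.7], [0.3, 0.9], [0.5, 0.1], [0.6, 0.2]]
mat [ 0.4566 -0.0199] 15.68 [[1.0, 0.7], [1.0, 0.4], [0.7, 1.3], [0.7, 0.7]]
mach corner -60,-70 z0 [0.4855 0.1741]  pred [0.48453892 0.17004847]
tray -60,65 [0.5853 0.0888] -60,-65 [ 0.591 -0.037]
rack corner -73,45 [ 0.5236 -0.2232]
jar top [0.4323 0.1937]
```

Request:
play_rows(
  commands=[
    [1,0.4,0.2,2.5,0,0,0],
    [1,0,0,3.0,0,0,0],
    [1,0,0,3.5,0,0,0],
    [1,0,0,3.5,0,0,0],
    [1,0,0,3.5,0,0,0],
    [1,0,0,2.5,0,0,0],
    [1,0,0,1.5,0,0,0],
    [1,0,0,0.7,0,0,0],
    [0,0,0,0,0,0,0],
    [0,0,0,0,0,0,0],
  ],
  force=60,
)

```text
clock: 2.75
position: [0.4724, -0.0201, 0.008]
tcp_rot: [3.098, 0.518, 0.0]
force: [-0.1, 0.1, 0.4]
grip_width: 0.91
finger_force: 0.0
```

Request:
play_rows(
  commands=[
    [0,0,0,0,0,0,0],
    [0,0,0,0,0,0,0],
    [0,0,0,0,0,0,0],
    [0,0,0,0,0,0,0],
  ],
)

```text
clock: 3.08
position: [0.4726, -0.0197, 0.0083]
tcp_rot: [3.098, 0.519, 0.002]
force: [-0.6, -0.3, -0.7]
grip_width: 0.637
finger_force: 0.0
```

Request:
play_rows(
  commands=[
    [0,0,0,0,0,0,0],
    [0,0,0,0,0,0,0],
    [0,0,0,0,0,0,0],
    [0,0,0,0,0,0,0],
    [0,0,0,0,0,0,0],
    [0,0,0,0,0,0,0],
    [0,0,0,0,0,0,0],
  ],
)

```text
clock: 3.67
position: [0.4723, -0.0196, 0.0076]
tcp_rot: [3.098, 0.519, -0.0]
force: [-0.8, 0.6, 0.0]
grip_width: 0.249
finger_force: 60.0
```

Run:
```python
from h import *
M=np.array([.5233,.2550]);a=np.radians(15.74);Rm=np.array([[np.cos(a),-np.sin(a)],[np.sin(a),np.cos(a)]])
for nm,b in(("standoff",[-.15,.057]),("in",[-.075,.057])):
    p=M+Rm@b;print(nm,p);need(p[0],p[1],.037,15.74)
```

```text
standoff [0.36346208 0.26917178]
t 3.67 at [ 0.4723 -0.0196  0.0076] psi 19.0 tilt 0.01 grip 0.249 F [-0.8  0.6  0. ]
turn z 3.26 then shift cm x -2.64 y -30.75 z -2.94
in [0.43564977 0.28951721]
t 3.67 at [ 0.4723 -0.0196  0.0076] psi 19.0 tilt 0.01 grip 0.249 F [-0.8  0.6  0. ]
turn z 3.26 then shift cm x 4.86 y -30.75 z -2.94
```

Request:
play_rows(
  commands=[
    [0,0,0,-1.5,0,0,0],
    [0,0,0,-3,0,0,0],
    [0,0,0,-3.5,0,0,0],
    [0,0,0,-3.5,0,0,0],
    [0,0,0,-2.5,0,0,3.3],
    [0,-0.2,-2.5,0,0,0,0],
    [0,-0.3,-3,0,0,0,0],
    [0,-0.3,-3,0,0,0,0],
    [0,-0.3,-3,0,0,0,0],
    [0,-0.3,-3,0,0,0,0],
  ],
)

```text
clock: 4.5
position: [0.4188, 0.1172, 0.1476]
tcp_rot: [3.112, 0.428, -0.0]
force: [0.9, 0.6, -0.8]
grip_width: 0.248
finger_force: 60.0
```

Request:
play_rows(
  commands=[
    [0,-0.3,-3.5,0,0,0,0],
    [0,-0.3,-3.5,0,0,0,0],
    [0,-0.3,-3.5,0,0,0,0],
    [0,-0.3,-3.3,0,0,0,0],
    [0,-0.1,-2.5,0,0,0,0],
    [0,0,0,0,0,0,0],
    [0,0,0,0,0,0,0],
    [0,0,0,0,0,0,0],
  ],
)

```text
clock: 5.17
position: [0.3629, 0.2692, 0.1474]
tcp_rot: [3.112, 0.43, -0.001]
force: [0.1, 0.3, -1.4]
grip_width: 0.251
finger_force: 60.0
```

Run:
```python
from h import *
need(.3635,.2692,.037,15.74)
w=cal("wrist")
crop("",(0,0,512,384),1.5,"pics/w2.png",w["image"]);np.save("w2.npy",{k:v for k,v in w.items() if k!="image"},allow_pickle=True)
```

```text
t 5.17 at [0.3629 0.2692 0.1474] psi 15.73 tilt 0.04 grip 0.251 F [ 0.1  0.3 -1.4]
turn z -0.01 then shift cm x 0.06 y 0.01 z 11.04
```

View pics/w2.png

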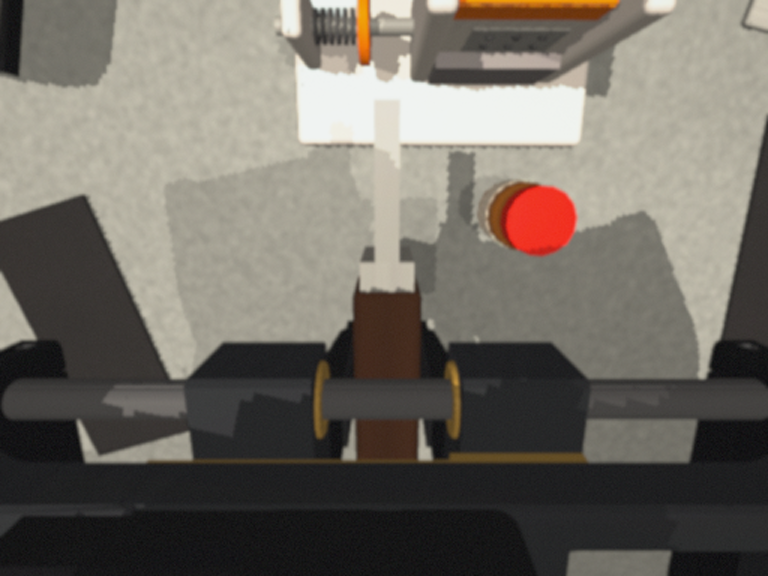

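The wrist view shows the machine's front corners at (300,144) and (580,144), so it is parallel to the tool. The collar spans u 358..371 at v≈50, the shaft is at (393,27), the cheek's foot is at (413,78) and the tine tip is at (387,100). I compute the machine pose from these.

```bash
cat > fit3.py <<'E'
from h import *
W=np.load("w2.npy",allow_pickle=True).item()
def w(u,v,*b): return (W,(u+.5)/1.5-.5,(v+.5)/1.5-.5,[x/1000 for x in b])
p,r=fit([w(300,144,-60,120,0),w(580,144,-60,-70,0),w(413,79,-22,46,15),w(371,45,-20,70,50),w(358,45,-20,76,50),w(393,27,0,59,54.5),w(297,52,-60+0,120,15) if 0 else w(583,90,-60,-70,15)][:6],[.523,.255,.27])
print(p[:2].round(4),np.degrees(p[2]).round(2),r.tolist())
q,psi,o,R=pose()
def M(X): Rm,t=yawpose(p);return (Rm.T@(np.array([*X[:2],0])-t))[:2].round(4)
print("tcp in mach",M(q))
P=lambda u,v,z:ray(W,(u+.5)/1.5-.5,(v+.5)/1.5-.5,z)
zt=.1474-.0036+.034
print("tine tip mid in mach",M(P(387,100,zt)),"tine base", M(P(386,262,zt)),"L/R tip",M(P(375,100,zt)),M(P(399,100,zt)))
E
python3 fit3.py
```

```text
[0.5265 0.2513] 15.15 [[1.9, 2.0], [4.5, 0.1], [1.5, 0.4], [0.6, 10.4], [2.2, 10.3], [0.8, 5.8]]
tcp in mach [-0.1531  0.0597]
tine tip mid in mach [-0.0609  0.0611] tine base [-0.1109  0.061 ] L/R tip [-0.061   0.0648] [-0.0609  0.0575]
```

```bash
sed -i 's/-60,120,0)/-60,120,Z)/;s/-60,-70,0)/-60,-70,Z)/;s/371,45/371,60/;s/358,45/358,60/;s/^p,r=/for Z in (0,15):\n  p,r=/;s/^print(p/  print(p/' fit3.py; python3 fit3.py
```

```text
[0.5263 0.2513] 15.4 [[2.2, 1.2], [4.3, 0.2], [1.4, 0.2], [0.6, 1.1], [2.2, 1.1], [0.8, 5.0]]
[0.5257 0.2511] 14.98 [[1.1, 2.6], [1.5, 0.1], [1.6, 0.5], [0.5, 1.3], [2.1, 1.2], [0.8, 4.8]]
tcp in mach [-0.1524  0.0592]
tine tip mid in mach [-0.0602  0.0609] tine base [-0.1102  0.0606] L/R tip [-0.0603  0.0646] [-0.0602  0.0573]
```

Request:
play_rows(
  commands=[
    [0,0,0.2,1.5,0,0,0],
    [0,0,0,2.5,0,0,0],
    [0,0,0,3,0,0,0],
    [0,0,0,2.5,0,0,0],
    [0,0,0,1.3,0,0,0],
    [0,0,0,0,0,0,0],
    [0,0,0,0,0,0,0],
  ],
)

```text
clock: 5.8
position: [0.3638, 0.2668, 0.0394]
tcp_rot: [3.112, 0.427, -0.002]
force: [0.7, 0.2, -0.1]
grip_width: 0.245
finger_force: 60.0
```

Run:
```python
from h import *
need(.3635,.2692,.0366,15.74)
w=cal("wrist");s=cal("scene")
a=cv2.resize(w["image"][0:250,130:420],(580,500),interpolation=cv2.INTER_CUBIC)
b=cv2.resize(s["image"][150:240,290:345],(220,360),interpolation=cv2.INTER_CUBIC)
im=np.zeros((500,800,3),np.uint8);im[:,:580]=a;im[:360,580:]=b
cv2.imwrite("pics/w3.png",im[:,:,::-1]);np.save("w3.npy",{k:v for k,v in w.items() if k!="image"},allow_pickle=True)
```

```text
t 5.8 at [0.3638 0.2668 0.0394] psi 15.61 tilt 0.09 grip 0.245 F [ 0.7  0.2 -0.1]
turn z -0.13 then shift cm x 0.04 y -0.24 z 0.28
```

View pics/w3.png

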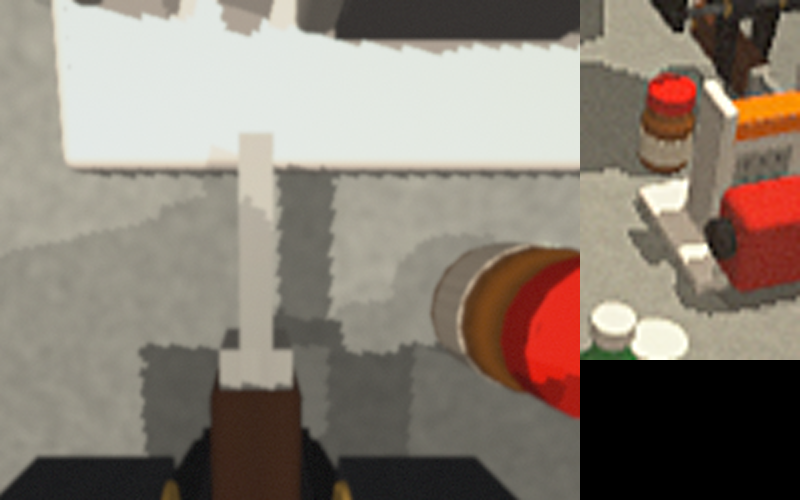

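Request:
play_rows(
  commands=[
    [0,0,0,0.25,0,0,0],
    [0,1.5,0,0,0,0,0],
    [0,1.5,0,0,0,0,0],
    [0,1.5,0,0,0,0,0],
    [0,1.2,0,0,0,0,0],
    [0,1.0,0,0,0,0,0],
    [0,1.0,0,0,0,0,0],
    [0,0,0,0,0,0,0],
  ],
)

```text
clock: 6.57
position: [0.4394, 0.289, 0.0375]
tcp_rot: [-3.112, -0.429, -0.003]
force: [0.4, -0.7, -0.6]
grip_width: 0.248
finger_force: 60.0
```

Run:
```python
from h import *
need(.4357,.2895,.0366,15.74)
w=cal("wrist");s=cal("scene");t=cal("top")
a=cv2.resize(w["image"][0:250,130:420],(580,500),interpolation=cv2.INTER_CUBIC)
b=cv2.resize(s["image"][150:240,320:375],(220,360),interpolation=cv2.INTER_CUBIC)
im=np.zeros((500,800,3),np.uint8);im[:,:580]=a;im[:360,580:]=b
cv2.imwrite("pics/w4.png",im[:,:,::-1]);np.save("w4.npy",{k:v for k,v in w.items() if k!="image"},allow_pickle=True)
```

```text
t 6.57 at [0.4394 0.289  0.0375] psi 15.68 tilt 0.13 grip 0.248 F [ 0.4 -0.7 -0.6]
turn z -0.06 then shift cm x -0.34 y -0.15 z 0.09
```

View pics/w4.png

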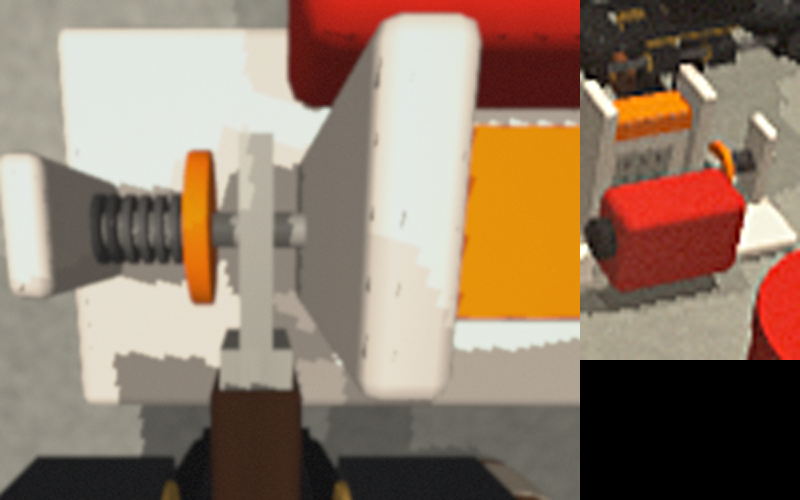

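The upper tine at (257,230) crosses the shaft between the collar at (200,228) and the cheek, and no force shows. Next I push about 19 mm.

Request:
play_rows(
  commands=[
    [0,0,-0.4,0,0,0,0],
    [0,0,-0.4,0,0,0,0],
    [0,0,-0.4,0,0,0,0],
    [0,0,-0.4,0,0,0,0],
    [0,0,-0.4,0,0,0,0],
    [0,0,0,0,0,0,0],
    [0,0,0,0,0,0,0],
    [0,0,0,0,0,0,0],
  ],
)

```text
clock: 7.38
position: [0.4318, 0.3075, 0.0371]
tcp_rot: [3.112, 0.429, -0.001]
force: [0.3, -5.8, 0.3]
grip_width: 0.248
finger_force: 60.0
```

Run:
```python
from h import *
need(.4357,.2895,.0366,15.74)
w=cal("wrist");s=cal("scene")
a=cv2.resize(w["image"][0:250,130:420],(580,500),interpolation=cv2.INTER_CUBIC)
b=cv2.resize(s["image"][150:240,320:375],(220,360),interpolation=cv2.INTER_CUBIC)
im=np.zeros((500,800,3),np.uint8);im[:,:580]=a;im[:360,580:]=b
cv2.imwrite("pics/w5.png",im[:,:,::-1])
```

```text
t 7.38 at [0.4318 0.3075 0.0371] psi 15.69 tilt 0.06 grip 0.248 F [ 0.3 -5.8  0.3]
turn z -0.05 then shift cm x -0.11 y 1.84 z 0.05
```

View pics/w5.png

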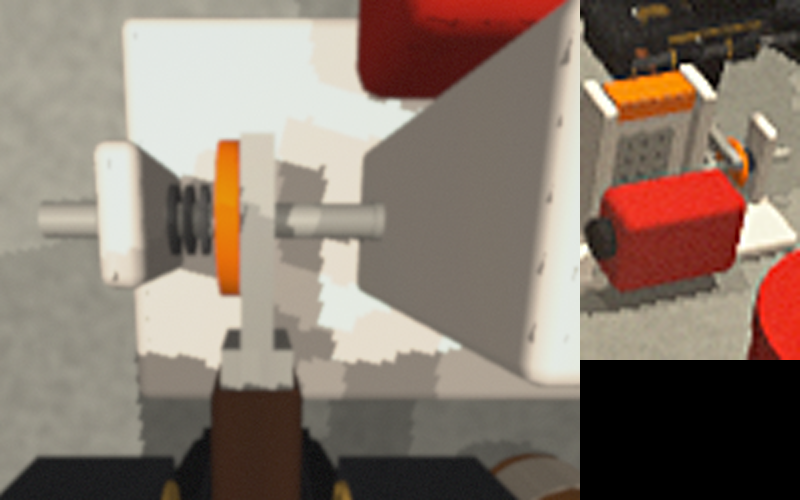

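The cassette has popped up: in the scene inset its orange top now rises above the cheek tops at (650,90). The collar is pushed over at a force of 5.8 N. I'll release the bar and retract.

Request:
play_rows(
  commands=[
    [0,0,0.5,0,0,0,0],
    [0,0,0.5,0,0,0,0],
    [0,0,0.5,0,0,0,0],
    [0,0,0.3,0,0,0,0],
    [0,-1.5,0,0,0,0,0],
    [0,-2.5,0,0,0,0,0],
    [0,-3,0,0,0,0,0],
    [0,-2,0,0,0,0,0],
    [0,0,0,-2,0,0,0],
    [0,0,0,-3.5,0,0,0],
  ],
)

```text
clock: 8.32
position: [0.3485, 0.265, 0.0907]
tcp_rot: [3.11, 0.429, -0.009]
force: [1.1, 0.1, -1.1]
grip_width: 0.252
finger_force: 60.0
```

Request:
play_rows(
  commands=[
    [0,0,0,-3.5,0,0,0],
    [0,0,0,-2,0,0,0],
    [0,0.3,3,0,0,0,0],
    [0,0.3,3,0,0,0,0],
    [0,0.3,3,0,0,0,0],
    [0,0.3,3,0,0,0,0],
    [0,0.3,3,0,0,0,0],
    [0,0,0,0,0,0,0],
  ],
)

```text
clock: 8.98
position: [0.4073, 0.1224, 0.1473]
tcp_rot: [3.112, 0.424, 0.002]
force: [-0.2, 0.7, -0.8]
grip_width: 0.247
finger_force: 60.0
```

Run:
```python
from h import *
need(.4723,-.0196,.0076,19.0)
```

```text
t 8.98 at [0.4073 0.1224 0.1473] psi 15.53 tilt 0.09 grip 0.247 F [-0.2  0.7 -0.8]
turn z -3.47 then shift cm x 1.53 y 15.54 z 13.97
```

Request:
play_rows(
  commands=[
    [0,0,0,0,0,0,-3.5],
    [0,0.3,2.6,0,0,0,0],
    [0,0.3,3,0,0,0,0],
    [0,0.3,3.5,0,0,0,0],
    [0,0.3,3.5,0,0,0,0],
    [0,0.3,2.9,2,0,0,0],
    [0,0,0,3.5,0,0,0],
    [0,0,0,3,0,0,0],
    [0,0,0,2,0,0,0],
    [0,0,0,0,0,0,0],
  ],
)

```text
clock: 9.82
position: [0.469, -0.0156, 0.0391]
tcp_rot: [-3.096, -0.523, 0.008]
force: [-0.0, 0.3, -2.1]
grip_width: 0.247
finger_force: 60.0
```

Run:
```python
from h import *
need(.4723,-.0196,.0080,19.0)
```

```text
t 9.82 at [ 0.469  -0.0156  0.0391] psi 19.17 tilt 0.31 grip 0.247 F [-0.   0.3 -2.1]
turn z 0.17 then shift cm x 0.18 y 0.49 z 3.11
```

Request:
play_rows(
  commands=[
    [0,0,0,1.2,0,0,0],
    [0,0,0,1.0,0,0,0],
    [0,0,0,0.6,0,0,0],
    [0,0,0,0,0,0,0],
    [0,0,0,0,0,0,0],
  ],
)

```text
clock: 10.23
position: [0.471, -0.0156, 0.0148]
tcp_rot: [3.097, 0.524, 0.001]
force: [0.7, 0.3, -1.3]
grip_width: 0.253
finger_force: 60.0
```

Request:
play_rows(
  commands=[
    [0,0,0,0.35,0,0,0],
    [0,0,0,0.35,0,0,0],
    [0,0,0,0,0,0,0],
    [0,0,0,0,0,0,0],
  ],
)

```text
clock: 10.57
position: [0.471, -0.0158, 0.0074]
tcp_rot: [3.097, 0.524, 0.002]
force: [0.7, 1.1, 3.4]
grip_width: 0.248
finger_force: 60.0
```

Request:
play_rows(
  commands=[
    [0.8,0,0,0,0,0,0],
    [0.8,0,0,0,0,0,0],
    [0.8,0,0,0,0,0,0],
    [0.8,0,0,0,0,0,0],
    [0.8,0,0,0,0,0,0],
    [0.8,0,0,-1.5,0,0,0],
    [0.8,0,0,-3.5,0,0,0],
    [0.8,0,0,-4,0,0,0],
    [0.8,0,0,-4,0,0,0],
    [0.8,0,0,-4,0,0,-7],
  ],
)

```text
clock: 11.4
position: [0.4701, -0.0157, 0.179]
tcp_rot: [-3.06, -0.709, 0.001]
force: [0.7, -0.4, 0.2]
grip_width: 0.798
finger_force: 0.0
```

Request:
play_rows(
  commands=[
    [0.8,0,0,-3,0,0,-7],
    [0.8,0,0,0,0,0,-7],
    [0.8,0,0,0,0,0,-7],
    [0.8,0,0,0,0,0,-7],
    [0.8,0,0,0,0,0,-7],
    [0.8,0,0,0,0,0,-7],
    [0.8,0,0,0,0,0,-7],
    [0.8,0,0,0,0,0,-7],
    [0.8,0,0,0,0,0,-7],
    [0.8,0,0,0,0,0,-7],
  ],
)

```text
clock: 12.23
position: [0.4705, -0.0157, 0.207]
tcp_rot: [-2.091, -2.344, 0.0]
force: [-0.7, 0.0, -0.3]
grip_width: 0.802
finger_force: 0.0
```

Request:
play_rows(
  commands=[
    [0.8,0,0,0,0,0,-7],
    [0.8,0,0,0,0,0,-3],
    [0.8,0,0,0,0,0,0],
  ],
)

```text
clock: 12.48
position: [0.4705, -0.0157, 0.2071]
tcp_rot: [-1.883, -2.514, 0.0]
force: [-0.2, -0.2, -0.2]
grip_width: 0.8
finger_force: 0.0
```

Run:
```python
from h import *
need(.5257,.2511,.20,105.5)
w=cal("wrist");t=cal("top");s=cal("scene")
crop("",(240,150,300,250),4,"pics/t6.png",t["image"])
np.save("t6.npy",t["image"]);np.save("s6.npy",s["image"])
```

```text
t 12.48 at [ 0.4705 -0.0157  0.2071] psi 106.34 tilt 0.01 grip 0.8 F [-0.2 -0.2 -0.2]
turn z 0.84 then shift cm x 24.24 y 12.45 z 0.71
```

Request:
play_rows(
  commands=[
    [0.8,0,0,0,0,0,0.8],
    [0.8,2.2,1.1,0,0,0,0],
    [0.8,2.8,1.4,0,0,0,0],
    [0.8,2.8,1.4,0,0,0,0],
    [0.8,2.8,1.4,0,0,0,0],
    [0.8,2.8,1.4,0,0,0,0],
    [0.8,2.8,1.4,0,0,0,0],
    [0.8,2.8,1.4,0,0,0,0],
    [0.8,0,0,0,0,0,0],
    [0.8,0,0,0,0,0,0],
  ],
)

```text
clock: 13.47
position: [0.5116, 0.1938, 0.2067]
tcp_rot: [-1.902, -2.5, 0.001]
force: [-0.4, -0.4, 0.5]
grip_width: 0.799
finger_force: 0.0
```

Run:
```python
from h import *
need(.5257,.2511,.20,105.5)
w=cal("wrist")
crop("",(0,0,512,384),1.5,"pics/w6.png",w["image"]);np.save("w6.npy",{k:v for k,v in w.items() if k!="image"},allow_pickle=True)
```

```text
t 13.47 at [0.5116 0.1938 0.2067] psi 105.46 tilt 0.03 grip 0.799 F [-0.4 -0.4  0.5]
turn z -0.04 then shift cm x 5.14 y 2.89 z 0.67
```

View pics/w6.png

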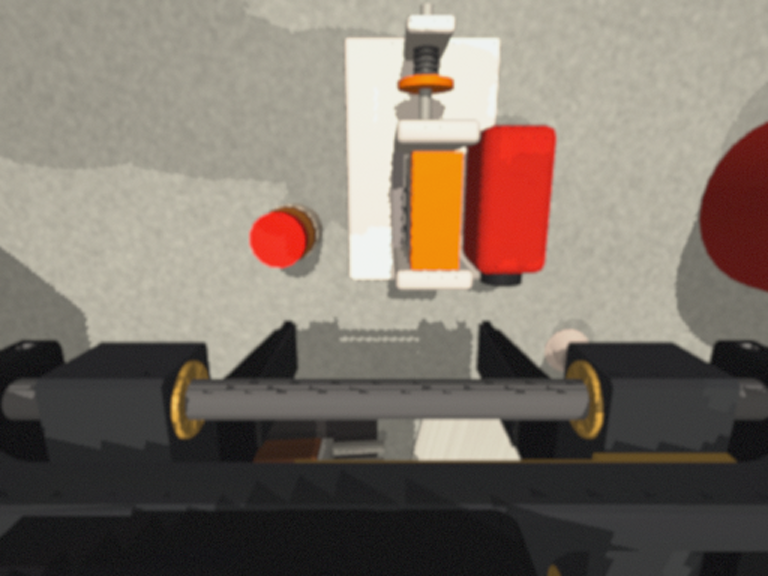

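The wrist view shows the cassette's orange top at (411..462, 151..269), level and parallel to the tool. The base corners are (346,39), (499,38) and (350,279). I fit its centre.

```bash
cat > fit6.py <<'E'
from h import *
W=np.load("w6.npy",allow_pickle=True).item()
def w(u,v,*b): return (W,(u+.5)/1.5-.5,(v+.5)/1.5-.5,[x/1000 for x in b])
k=[w(411,151,-13,32,140),w(463,151,13,32,140),w(460,269,13,-32,140),w(412,269,-13,-32,140)]
c=[w(398,121,-22,46,140),w(480,121,22,46,140),w(471,288,22,-46,140),w(397,288,-22,-46,140)]
b=[w(346,39,-60,120,15),w(499,38,60,120,15),w(350,279,-60,-70,15)]
for n,o in(("cass",k),("cheeks",c),("base",b),("cass+ch",k+c)):
    p,r=fit(o,[.526,.251,.27]);print(n,p[:2].round(4),np.degrees(p[2]).round(2),r.tolist())
need(p[0],p[1],.091,90+np.degrees(p[2]))
need(p[0],p[1],.091,105.46)
E
python3 fit6.py
```

```text
cass [0.5245 0.2502] 16.37 [[1.1, 0.0], [0.7, 0.6], [0.8, 0.1], [0.5, 0.5]]
cheeks [0.524  0.2515] 15.38 [[1.0, 1.1], [1.0, 1.0], [1.0, 2.1], [1.0, 2.1]]
base [0.5251 0.2506] 15.55 [[1.4, 0.6], [2.4, 0.1], [0.1, 2.0]]
cass+ch [0.5243 0.2507] 15.8 [[1.4, 0.9], [0.3, 1.1], [1.1, 0.4], [0.1, 0.2], [1.3, 0.3], [0.7, 0.0], [1.5, 2.9], [0.6, 3.2]]
t 13.52 at [0.5114 0.1928 0.2068] psi 105.4 tilt 0.04 grip 0.799 F [0.7 0.3 0.1]
turn z -0.39 then shift cm x 5.22 y 2.82 z 11.58
t 13.52 at [0.5114 0.1928 0.2068] psi 105.4 tilt 0.04 grip 0.799 F [0.7 0.3 0.1]
turn z -0.06 then shift cm x 5.24 y 2.79 z 11.58
```

Request:
play_rows(
  commands=[
    [0.5,1.6,0.8,0,0,0,-0.3],
    [0.5,2.0,1.1,0,0,0,0],
    [0.5,1.6,0.9,0,0,0,0],
    [0.5,0,0,0,0,0,0],
    [0.5,0,0,0,0,0,0],
    [0.5,0,0,0,0,0,0],
  ],
  force=30,
)

```text
clock: 14.02
position: [0.5245, 0.249, 0.207]
tcp_rot: [-1.899, -2.503, 0.001]
force: [1.4, -0.1, -0.3]
grip_width: 0.508
finger_force: 0.0
```

Run:
```python
from h import *
need(.5243,.2507,.093,105.7)
need(.5243,.2507,.093,105.7)
```

```text
t 14.02 at [0.5245 0.249  0.207 ] psi 105.63 tilt 0.04 grip 0.508 F [ 1.4 -0.1 -0.3]
turn z -0.07 then shift cm x 0.17 y 0.03 z 11.40
t 14.02 at [0.5245 0.249  0.207 ] psi 105.63 tilt 0.04 grip 0.508 F [ 1.4 -0.1 -0.3]
turn z -0.07 then shift cm x 0.17 y 0.03 z 11.40
```

Request:
play_rows(
  commands=[
    [0.5,0.1,0,1.5,0,0,0],
    [0.5,0,0,3,0,0,0],
    [0.5,0,0,3,0,0,0],
    [0.5,0,0,2.4,0,0,0],
    [0.5,0,0,1.5,0,0,0],
    [0.5,0,0,0,0,0,0],
    [0,0,0,0,0,0,0],
    [0,0,0,0,0,0,0],
    [0,0,0,0,0,0,0],
    [0,0,0,0,0,0,0],
  ],
)

```text
clock: 14.85
position: [0.5248, 0.2512, 0.0943]
tcp_rot: [1.897, 2.503, 0.002]
force: [-5.4, -1.8, 2.0]
grip_width: 0.279
finger_force: 15.7
```

Request:
play_rows(
  commands=[
    [0,0,0,0,0,0,0],
    [0,0,0,0,0,0,0],
    [0,0,0,0,0,0,0],
    [0,0,0,0,0,0,0],
  ],
)

```text
clock: 15.18
position: [0.5248, 0.2512, 0.0938]
tcp_rot: [1.896, 2.504, 0.001]
force: [-0.6, -1.3, 5.5]
grip_width: 0.272
finger_force: 30.0
```

Request:
play_rows(
  commands=[
    [0,0,0,-0.8,0,0,0],
    [0,0,0,-1.5,0,0,0],
    [0,0,0,-1.5,0,0,0],
    [0,0,0,-1.5,0,0,0],
    [0,0,0,-1.5,0,0,0],
    [0,0,0,-1.5,0,0,0],
    [0,0,0,-1.5,0,0,0],
    [0,0,0,-1.5,0,0,0],
    [0,0,0,-1.5,0,0,0],
    [0,0,0,-0.7,0,0,0],
  ],
)

```text
clock: 16.02
position: [0.5248, 0.2515, 0.2304]
tcp_rot: [1.896, 2.503, 0.003]
force: [0.2, 0.1, -0.6]
grip_width: 0.273
finger_force: 30.0
```

Run:
```python
from h import *
need(.647,.028,.0598,105.6)
need(.647,.028,.0598,91.5)
```

```text
t 16.02 at [0.5248 0.2515 0.2304] psi 105.71 tilt 0.15 grip 0.273 F [ 0.2  0.1 -0.6]
turn z 0.11 then shift cm x -24.81 y 5.76 z 17.06
t 16.02 at [0.5248 0.2515 0.2304] psi 105.71 tilt 0.15 grip 0.273 F [ 0.2  0.1 -0.6]
turn z 14.21 then shift cm x -22.66 y 11.63 z 17.06
```

Run:
```python
from h import *
C=np.load("cal.npy",allow_pickle=True).item();T,S=C["top"],C["scene"]
print("soap",ray(T,368*.64,186*.64,.15),ray(S,466*.64,360*.64,.15),"egg",ray(T,347*.64,233*.64,.05),ray(S,483*.64,372*.64,.05))
```

```text
soap [0.77360989 0.10241814 0.15      ] [0.78822064 0.10572541 0.15      ] egg [0.69234978 0.15785047 0.05      ] [0.71444916 0.15167733 0.05      ]
```

Request:
play_rows(
  commands=[
    [0,0,0,0,0,0,5],
    [0,0,0,0,0,0,5],
    [0,0,0,0,0,0,5],
    [0,0,0,0,0,0,5.3],
    [0,-1.8,1.0,0,0,0,0],
    [0,-2.4,1.4,0,0,0,0],
    [0,-2.4,1.4,0,0,0,0],
    [0,-2.4,1.4,0,0,0,0],
    [0,-2.4,1.4,0,0,0,0],
    [0,-2.4,1.4,0,0,0,0],
  ],
)

```text
clock: 16.85
position: [0.5934, 0.1061, 0.2281]
tcp_rot: [-2.308, -2.131, 0.0]
force: [-0.1, 0.1, -0.9]
grip_width: 0.274
finger_force: 30.0
```

Request:
play_rows(
  commands=[
    [0,-2.4,1.4,0,0,0,0],
    [0,-2.4,1.4,0,0,0,0],
    [0,-2.0,1.2,0,0,0,0],
    [0,-1.5,0.8,0,0,0,0],
    [0,0,0,2.5,0,0,0],
    [0,0,0,3,0,0,0],
    [0,0,0,3,0,0,0],
    [0,0,0,3,0,0,0],
    [0,0,0,2,0,0,0],
    [0,0,0,0,0,0,0],
  ],
)

```text
clock: 17.68
position: [0.6322, 0.021, 0.089]
tcp_rot: [-2.305, -2.127, 0.007]
force: [0.3, 0.9, -0.9]
grip_width: 0.271
finger_force: 30.0
```

Request:
play_rows(
  commands=[
    [0,0,0,0,0,0,0],
    [0,0,0,0,0,0,0],
  ],
)

```text
clock: 17.85
position: [0.635, 0.0208, 0.0945]
tcp_rot: [2.308, 2.13, 0.002]
force: [1.1, -0.9, -0.7]
grip_width: 0.273
finger_force: 30.0
```

Run:
```python
from h import *
need(.635,.02,.0605,85.4)
w=cal("wrist");s=cal("scene")
a=cv2.resize(w["image"][0:280,100:440],(486,400));b=cv2.resize(s["image"][140:270,210:310],(308,400),interpolation=cv2.INTER_CUBIC)
cv2.imwrite("pics/w7.png",np.hstack([a,b])[:,:,::-1])
```

```text
t 17.85 at [0.635  0.0208 0.0945] psi 85.41 tilt 0.1 grip 0.273 F [ 1.1 -0.9 -0.7]
turn z 0.01 then shift cm x -0.08 y 0.00 z 3.40
```

Request:
play_rows(
  commands=[
    [0,0,0,1.2,0,0,0],
    [0,0,0,1.0,0,0,0],
    [0,0,0,0.6,0,0,0],
    [0,0,0,0.4,0,0,0],
    [0,0,0,0.1,0,0,0],
    [0,0,0,0,0,0,0],
    [0,0,0,0,0,0,0],
    [0,0,0,0,0,0,0],
  ],
)

```text
clock: 18.62
position: [0.6342, 0.0207, 0.06]
tcp_rot: [-2.309, -2.13, 0.001]
force: [-2.6, 0.0, 2.2]
grip_width: 0.268
finger_force: 30.0
```

Request:
play_rows(
  commands=[
    [0.6,0,0,0,0,0,0],
    [0.6,0,0,0,0,0,0],
    [0.6,0,0,0,0,0,0],
    [0.6,0,0,0,0,0,0],
    [0.6,0,0,0,0,0,0],
    [0.6,0,0,-1.5,0,0,0],
    [0.6,0,0,-3.5,0,0,0],
    [0.6,0,0,-3.5,0,0,0],
    [1,0,0,-3.5,0,0,0],
    [1,0,0,-2,0,0,0],
  ],
)

```text
clock: 19.45
position: [0.6352, 0.0207, 0.2041]
tcp_rot: [2.307, 2.128, 0.004]
force: [-0.5, 0.2, 0.1]
grip_width: 0.691
finger_force: 0.0
```

Request:
play_rows(
  commands=[
    [1,0,0,0,0,0,7],
    [1,0,0,0,0,0,7],
    [1,0,0,0,0,0,7],
    [1,0,0,0,0,0,7],
    [1,0,0,0,0,0,7],
    [1,0,0,0,0,0,7],
    [1,0,0,0,0,0,7],
    [1,0,0,0,0,0,7],
    [1,0,0,0,0,0,7],
    [1,0,0,0,0,0,7],
  ],
)

```text
clock: 20.28
position: [0.6343, 0.0207, 0.2001]
tcp_rot: [3.114, 0.411, 0.0]
force: [0.3, -0.7, 0.2]
grip_width: 0.996
finger_force: 0.0
```

Request:
play_rows(
  commands=[
    [1,0,0,0,0,0,7],
    [1,0,0,0,0,0,7],
    [1,-2,0,0,0,0,6],
    [1,-3,0,0,0,0,0],
    [1,-3,0,0,0,0,0],
    [1,-2,0,0,0,0,0],
    [1,0,0,0,0,0,0],
    [1,0,0,0,0,0,0],
  ],
)

```text
clock: 20.95
position: [0.5346, 0.0267, 0.2007]
tcp_rot: [3.139, -0.126, 0.002]
force: [1.2, 0.2, -0.2]
grip_width: 1.001
finger_force: 0.0
```

Run:
```python
from h import *
need(.6342,.0207,.0805,-4.6)
w=cal("wrist")
np.save("w8.npy",{k:v for k,v in w.items() if k!="image"},allow_pickle=True)
crop("",(0,0,512,384),1.5,"pics/w8.png",w["image"])
```

```text
t 20.95 at [0.5346 0.0267 0.2007] psi -4.59 tilt 0.07 grip 1.001 F [ 1.2  0.2 -0.2]
turn z 0.01 then shift cm x 9.98 y -0.21 z 12.02
```

View pics/w8.png

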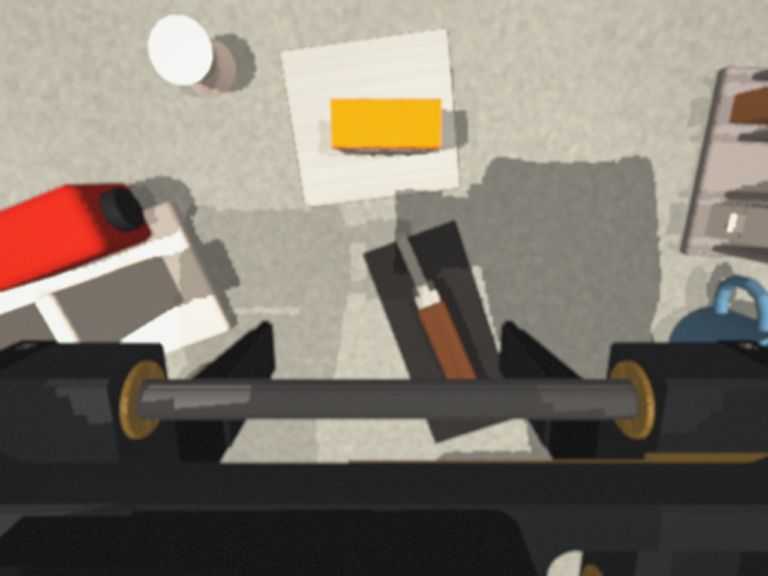

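The wrist view shows the cassette upright and alone on the tray, its top at (331..441, 99..149) and square to the tool. The fork lies on its mat. The rack's left base corners are at (722,68) and (683,250). I've now used my picture allowance (11 viewed against 10 allowed), so from here I measure numerically only.

```bash
cat > fit8.py <<'E'
from h import *
W=np.load("w8.npy",allow_pickle=True).item()
def w(u,v,*b): return (W,(u+.5)/1.5-.5,(v+.5)/1.5-.5,[x/1000 for x in b])
k=[w(331,99,13,32,106),w(441,99,13,-32,106),w(441,149,-13,-32,106),w(331,149,-13,32,106)]
p,r=fit(k,[.63,.02,0]);print("cass",p[:2].round(4),np.degrees(p[2]).round(2),r.tolist())
q,r=fit([w(722,68,73.5,45,12),w(683,250,-73.5,45,12)],[.59,-.27,-.08]);print("rack",q[:2].round(4),np.degrees(q[2]).round(2),r.tolist())
need(p[0],p[1],.0805,-4.6)
E
python3 fit8.py
```

```text
cass [0.6335 0.0195] -4.61 [[0.6, 0.8], [0.5, 0.8], [0.4, 0.8], [0.4, 0.8]]
rack [ 0.5869 -0.2762] -6.48 [[0.0, 1.3], [0.0, 4.2]]
t 21.0 at [0.5354 0.0265 0.2006] psi -4.6 tilt 0.09 grip 1.001 F [-0.6 -0.6  0.3]
turn z 0.00 then shift cm x 9.84 y -0.09 z 12.01
```

Request:
play_rows(
  commands=[
    [1,2.4,0,0,0,0,0],
    [1,3,0,0,0,0,0],
    [1,3,0,0,0,0,0],
    [1,1.5,-0.1,0,0,0,0],
    [1,0,0,0,0,0,0],
    [1,0,0,2,0,0,0],
    [1,0,0,3,0,0,0],
    [1,0,0,3,0,0,0],
    [1,0,0,3,0,0,0],
    [1,0,0,1.5,0,0,0],
  ],
  force=30,
)

```text
clock: 21.83
position: [0.6317, 0.0197, 0.0716]
tcp_rot: [-3.139, 0.126, 0.006]
force: [0.6, -0.6, -0.5]
grip_width: 0.996
finger_force: 0.0
```

Request:
play_rows(
  commands=[
    [1,0,0,1.1,0,0,0],
    [1,0,0,0,0,0,0],
    [1,0,0,0,0,0,0],
  ],
)

```text
clock: 22.08
position: [0.6335, 0.0196, 0.0643]
tcp_rot: [3.139, -0.126, -0.0]
force: [-0.3, -0.0, 0.3]
grip_width: 0.998
finger_force: 0.0
```

Run:
```python
from h import *
need(.6338,.0200,.064,-4.6)
```

```text
t 22.08 at [0.6335 0.0196 0.0643] psi -4.6 tilt 0.01 grip 0.998 F [-0.3 -0.   0.3]
turn z -0.00 then shift cm x 0.03 y -0.04 z 0.03
```

Request:
play_rows(
  commands=[
    [0,0,0,0,0,0,0],
    [0,0,0,0,0,0,0],
    [0,0,0,0,0,0,0],
    [0,0,0,0,0,0,0],
    [0,0,0,0,0,0,0],
    [0,0,0,0,0,0,0],
    [0,0,0,0,0,0,0],
    [0,0,0,0,0,0,0],
    [0,0,0,0,0,0,0],
    [0,0,0,0,0,0,0],
  ],
)

```text
clock: 22.92
position: [0.6335, 0.0196, 0.0645]
tcp_rot: [3.139, -0.126, 0.001]
force: [-1.0, -0.2, 6.2]
grip_width: 0.67
finger_force: 30.0
```

Request:
play_rows(
  commands=[
    [0,0,0,-1,0,0,0],
    [0,0,0,-2.5,0,0,0],
    [0,0,0,-3.5,0,0,0],
    [0,0,0,-3.5,0,0,0],
    [0,0,0,-3.5,0,0,0],
    [0,0,0,-2,0,0,0],
    [0,0,0,0,0,0,0],
  ],
)

```text
clock: 23.5
position: [0.6348, 0.0196, 0.2295]
tcp_rot: [3.139, -0.126, 0.012]
force: [-0.1, 0.0, -0.1]
grip_width: 0.673
finger_force: 30.0
```

Run:
```python
from h import *
need(.488,-.268,.225,-4.6)
```

```text
t 23.5 at [0.6348 0.0196 0.2295] psi -4.59 tilt 0.44 grip 0.673 F [-0.1  0.  -0.1]
turn z 0.01 then shift cm x -12.32 y 29.85 z 0.45
```

Request:
play_rows(
  commands=[
    [0,-0.7,1.7,0,0,0,0],
    [0,-1.1,2.8,0,0,0,0],
    [0,-1.2,2.8,0,0,0,0],
    [0,-1.2,2.8,0,0,0,0],
    [0,-1.2,2.8,0,0,0,0],
    [0,-1.2,2.8,0,0,0,0],
    [0,-1.2,2.8,0,0,0,0],
    [0,-1.2,2.8,0,0,0,0],
    [0,-1.2,2.8,0,0,0,0],
    [0,-1.2,2.8,0,0,0,0],
  ],
)

```text
clock: 24.33
position: [0.4969, -0.2403, 0.2235]
tcp_rot: [-3.139, 0.126, 0.002]
force: [0.9, 0.4, -0.8]
grip_width: 0.674
finger_force: 30.0
```

Request:
play_rows(
  commands=[
    [0,-0.9,2.0,0,0,0,0],
    [0,0,0.8,0,0,0,0],
    [0,0,0,0,0,0,0],
    [0,0,0,0,0,0,0],
  ],
)

```text
clock: 24.67
position: [0.4871, -0.2662, 0.2237]
tcp_rot: [-3.138, 0.127, 0.001]
force: [-0.1, 0.1, -0.6]
grip_width: 0.675
finger_force: 30.0
```

```bash
cat > rk.py <<'E'
from h import *
need(.588,-.276,.225,-5.)
w=cal("wrist");np.save("w9.npy",{k:v for k,v in w.items() if k!="image"},allow_pickle=True);np.save("w9i.npy",w["image"])
hsv=cv2.cvtColor(w["image"],cv2.COLOR_RGB2HSV)
m=cv2.inRange(hsv,(45,120,40),(80,255,255));n,l,st,ce=cv2.connectedComponentsWithStats(m);i=1+np.argmax(st[1:,4]);print("green",st[i],ce[i],cv2.minAreaRect(np.argwhere(l==i)[:,::-1].astype(np.float32)))
# predicted pixel of spare's top corners and plates for rack estimate
for p in([.588,-.276,np.radians(-5)],):
    R,t=yawpose(p)
    for b in([-31,-32,112],[-57,-32,112],[-31,32,112],[-57,32,112],[-73.5,45,12],[73.5,45,12],[73.5,-45,12]):print(b,proj(w,R@np.array(b)/1000*1+t)[0].round(1))
g=cv2.cvtColor(w["image"],cv2.COLOR_RGB2GRAY)
# edge profile along column at the slot centre line
for y in(-18,0,18):
    xs=np.arange(-80,81,2);P=proj(w,[R@np.array([x/1000,y/1000,.128])+t for x in xs])
    print(y,cv2.remap(g,P[:,0].astype(np.float32),P[:,1].astype(np.float32),cv2.INTER_LINEAR).ravel().tolist())
E
python3 rk.py
```

```text
t 24.67 at [ 0.4871 -0.2662  0.2237] psi -4.64 tilt 0.04 grip 0.675 F [-0.1  0.1 -0.6]
turn z 0.36 then shift cm x 10.14 y 0.10 z -0.13
green [ 227  116   67   29 1822] [259.4039517  129.86443469] ((260.0, 130.0), (65.99998474121094, 27.999996185302734), 0.0)
[-31, -32, 112] [293.3 116.9]
[-57, -32, 112] [292.3 144.4]
[-31, 32, 112] [226.1 116.4]
[-57, 32, 112] [226.6 144. ]
[-73.5, 45, 12] [225.  149.7]
[73.5, 45, 12] [222.3  26.5]
[73.5, -45, 12] [297.4  27. ]
-18 [138, 139, 138, 137, 139, 122, 109, 126, 101, 81, 82, 84, 107, 118, 119, 119, 131, 170, 173, 174, 173, 174, 174, 175, 170, 148, 118, 141, 205, 202, 146, 146, 187, 214, 215, 215, 215, 215, 216, 215, 216, 200, 102, 77, 78, 77, 79, 77, 78, 134, 205, 199, 108, 120, 182, 185, 181, 183, 189, 191, 191, 189, 186, 154, 77, 78, 76, 77, 77, 72, 76, 28, 0, 0, 0, 0, 0, 0, 0, 0, 0]
0 [163, 154, 159, 146, 114, 105, 106, 130, 114, 82, 81, 81, 97, 116, 119, 118, 133, 172, 175, 174, 175, 175, 175, 174, 173, 149, 125, 106, 189, 209, 173, 205, 217, 217, 216, 216, 216, 216, 216, 215, 216, 199, 127, 78, 79, 79, 80, 79, 76, 98, 187, 207, 146, 90, 168, 186, 190, 195, 196, 195, 192, 191, 190, 178, 89, 77, 78, 78, 78, 78, 77, 12, 0, 0, 0, 0, 0, 0, 0, 0, 0]
18 [188, 186, 189, 189, 188, 180, 138, 136, 126, 88, 80, 82, 97, 115, 116, 118, 135, 172, 174, 175, 175, 175, 175, 175, 174, 178, 203, 153, 158, 205, 188, 203, 217, 217, 217, 216, 217, 216, 216, 216, 217, 215, 195, 191, 200, 182, 143, 91, 80, 82, 154, 205, 175, 84, 148, 186, 187, 186, 185, 183, 181, 184, 188, 189, 196, 184, 164, 142, 123, 106, 93, 0, 0, 0, 0, 0, 0, 0, 0, 0, 0]
```

Run:
```python
from h import *
w=np.load("w9.npy",allow_pickle=True).item();im=np.load("w9i.npy");g=cv2.cvtColor(im,cv2.COLOR_RGB2GRAY).astype(np.float32)
g=cv2.GaussianBlur(g,(0,0),0.6)
for yaw in(-5,):
  R,t=yawpose([.588,-.276,np.radians(yaw)])
  for xc in(-22,22,-66,66):
    res=[]
    ys=np.arange(-24,25,3)
    for y in ys:
        xs=np.arange(xc-9,xc+9.1,.5);P=proj(w,[R@np.array([x/1000,y/1000,.128])+t for x in xs]).astype(np.float32)
        v=cv2.remap(g,P[:,0],P[:,1],cv2.INTER_LINEAR).ravel();d=np.gradient(v)
        res.append((xs[np.argmax(d)],xs[np.argmin(d)]))
    print(xc,np.array(res).T.tolist())
```

```text
-22 [[-25.5, -25.5, -25.5, -25.5, -25.5, -25.5, -25.5, -25.0, -25.0, -25.0, -25.0, -24.5, -24.5, -24.0, -24.0, -23.0, -29.5], [-21.0, -21.0, -21.0, -21.0, -20.5, -20.5, -20.5, -20.5, -27.5, -28.5, -29.5, -30.0, -30.0, -27.0, -26.5, -26.0, -26.5]]
22 [[18.0, 18.0, 18.0, 18.0, 18.5, 18.5, 18.5, 19.0, 19.0, 19.0, 19.0, 19.5, 19.5, 19.5, 19.5, 27.5, 27.5], [23.5, 23.5, 23.5, 23.5, 23.5, 24.0, 24.0, 24.0, 24.0, 24.0, 24.5, 24.5, 24.5, 24.5, 24.5, 13.5, 18.5]]
-66 [[-60.5, -59.5, -57.0, -67.5, -67.5, -67.5, -72.5, -67.0, -67.0, -67.0, -67.0, -71.5, -70.5, -72.5, -57.0, -58.5, -58.5], [-70.5, -64.0, -64.0, -64.0, -64.0, -64.0, -69.5, -64.0, -64.0, -63.5, -64.0, -63.5, -63.5, -69.0, -69.0, -69.0, -68.5]]
66 [[61.0, 61.0, 61.0, 60.5, 60.5, 63.0, 60.5, 59.5, 57.0, 59.5, 57.0, 60.5, 57.0, 60.5, 62.5, 57.0, 57.0], [62.0, 62.0, 62.0, 62.0, 62.0, 62.0, 62.0, 62.0, 62.0, 61.5, 61.5, 61.5, 61.5, 61.5, 61.5, 61.5, 61.5]]
```

Run:
```python
from h import *
w=np.load("w9.npy",allow_pickle=True).item();im=np.load("w9i.npy");g=cv2.cvtColor(im,cv2.COLOR_RGB2GRAY).astype(np.float32)
R,t=yawpose([.588,-.276,np.radians(-7.1)])
ys=np.arange(-40,41,2)
for x,z in((21.5,.128),(-22.5,.128),(-65.5,.128)):
    P=proj(w,[R@np.array([x/1000,y/1000,z])+t for y in ys]).astype(np.float32)
    print(x,cv2.remap(g,P[:,0],P[:,1],cv2.INTER_LINEAR).ravel().astype(int).tolist())
ys=np.arange(-60,61,2)
for x in(0,):
    P=proj(w,[R@np.array([x/1000,y/1000,.012])+t for y in ys]).astype(np.float32)
    print("floor",cv2.remap(g,P[:,0],P[:,1],cv2.INTER_LINEAR).ravel().astype(int).tolist())
```

```text
21.5 [140, 139, 130, 92, 74, 82, 175, 209, 210, 209, 210, 210, 209, 210, 209, 209, 209, 209, 207, 208, 208, 208, 208, 208, 207, 207, 207, 206, 206, 206, 205, 172, 80, 107, 165, 179, 188, 185, 182, 192, 210]
-22.5 [196, 172, 181, 148, 144, 144, 176, 210, 210, 210, 210, 211, 210, 210, 210, 210, 210, 210, 210, 209, 208, 209, 209, 208, 207, 207, 207, 207, 207, 206, 205, 195, 210, 210, 192, 185, 209, 209, 211, 214, 217]
-65.5 [144, 144, 138, 136, 137, 135, 129, 125, 124, 125, 126, 135, 137, 136, 137, 136, 127, 122, 127, 135, 135, 135, 135, 136, 135, 137, 137, 137, 136, 136, 135, 141, 184, 189, 187, 188, 190, 189, 192, 191, 187]
floor [206, 206, 211, 214, 214, 207, 173, 190, 214, 215, 216, 215, 215, 215, 216, 215, 214, 215, 215, 215, 215, 216, 216, 215, 216, 216, 216, 216, 216, 216, 216, 216, 215, 215, 216, 215, 216, 215, 215, 215, 216, 215, 216, 216, 216, 216, 216, 216, 216, 213, 200, 192, 209, 212, 211, 212, 212, 212, 213, 214, 215]
```

Run:
```python
from h import *
need(.5869,-.2789,.07,-7.1)
```

```text
t 24.72 at [ 0.4872 -0.2657  0.2238] psi -4.58 tilt 0.04 grip 0.675 F [ 0.5  0.6 -1.6]
turn z 2.52 then shift cm x 10.05 y 0.08 z 15.38
```

Request:
play_rows(
  commands=[
    [0,0,0,0,0,0,2.5],
    [0,1.5,0,0,0,0,0],
    [0,2.5,0,0,0,0,0],
    [0,2.5,0,0,0,0,0],
    [0,2.0,0.1,0,0,0,0],
    [0,1.5,0,0,0,0,0],
    [0,0,0,0,0,0,0],
    [0,0,0,0,0,0,0],
    [0,0,0,0,0,0,0],
  ],
)

```text
clock: 25.47
position: [0.5856, -0.2788, 0.2239]
tcp_rot: [-3.135, 0.193, 0.001]
force: [0.3, -1.5, -1.2]
grip_width: 0.673
finger_force: 30.0
```

Run:
```python
from h import *
need(.5869,-.2789,.07,-7.1)
```

```text
t 25.47 at [ 0.5856 -0.2788  0.2239] psi -7.04 tilt 0.05 grip 0.673 F [ 0.3 -1.5 -1.2]
turn z 0.06 then shift cm x 0.13 y -0.00 z 15.39
```

Request:
play_rows(
  commands=[
    [0,0.1,0,1.0,0,0,0],
    [0,0,0,1.5,0,0,0],
    [0,0,0,1.5,0,0,0],
    [0,0,0,1.5,0,0,0],
    [0,0,0,0,0,0,0],
    [0,0,0,0,0,0,0],
  ],
)

```text
clock: 25.97
position: [0.5864, -0.2798, 0.1686]
tcp_rot: [-3.135, 0.195, 0.002]
force: [-0.2, -0.4, -0.6]
grip_width: 0.67
finger_force: 30.0
```

Request:
play_rows(
  commands=[
    [0,0,0,1.0,0,0,0],
    [0,0,0,1.0,0,0,0],
    [0,0,0,0,0,0,0],
  ],
)

```text
clock: 26.22
position: [0.5863, -0.2796, 0.1473]
tcp_rot: [-3.135, 0.195, 0.003]
force: [-0.2, 0.1, -1.5]
grip_width: 0.67
finger_force: 30.0
```

No force, so the cassette is in the slot. I continue down to a TCP height of about 0.070 m.

Request:
play_rows(
  commands=[
    [0,0,0,1.3,0,0,0],
    [0,0,0,1.5,0,0,0],
    [0,0,0,1.5,0,0,0],
    [0,0,0,1.5,0,0,0],
    [0,0,0,1.0,0,0,0],
    [0,0,0,0.4,0,0,0],
    [0,0,0,0,0,0,0],
    [0,0,0,0,0,0,0],
  ],
)

```text
clock: 26.88
position: [0.5873, -0.2801, 0.0776]
tcp_rot: [3.135, -0.194, 0.001]
force: [0.0, 0.9, -1.1]
grip_width: 0.671
finger_force: 30.0
```

Request:
play_rows(
  commands=[
    [0,0,0,0.3,0,0,0],
    [0,0,0,0,0,0,0],
    [0,0,0,0,0,0,0],
  ],
)

```text
clock: 27.13
position: [0.5872, -0.2801, 0.0746]
tcp_rot: [3.135, -0.194, 0.001]
force: [-0.1, -0.4, -1.9]
grip_width: 0.672
finger_force: 30.0
```

Request:
play_rows(
  commands=[
    [0,0,0,0.2,0,0,0],
    [0,0,0,0.2,0,0,0],
    [0,0,0,0.05,0,0,0],
    [0,0,0,0,0,0,0],
    [0,0,0,0,0,0,0],
    [0,0,0,0,0,0,0],
  ],
)

```text
clock: 27.63
position: [0.5873, -0.2802, 0.0704]
tcp_rot: [3.135, -0.194, 0.001]
force: [-1.0, -0.0, 6.5]
grip_width: 0.673
finger_force: 30.0
```

Contact is at the expected floor height, so I release and retreat.

Request:
play_rows(
  commands=[
    [0.95,0,0,0,0,0,0],
    [0.95,0,0,0,0,0,0],
    [0.95,0,0,0,0,0,0],
    [0.95,0,0,0,0,0,0],
    [0.95,0,0,0,0,0,0],
    [0.95,0,0,-1.5,0,0,0],
    [0.95,0,0,-3,0,0,0],
    [0.95,0,0,-4,0,0,0],
    [0.95,0,0,-4,0,0,0],
    [0.95,0,0,-3,0,0,0],
  ],
)

```text
clock: 28.47
position: [0.5873, -0.2801, 0.2279]
tcp_rot: [3.134, -0.194, 0.003]
force: [0.0, -0.3, 0.3]
grip_width: 0.952
finger_force: 0.0
```

Request:
play_rows(
  commands=[
    [0.95,-2,0,0,0,0,0],
    [0.95,-3,0,0,0,0,0],
    [0.95,-3,0,0,0,0,0],
    [0.95,-2,0,0,0,0,0],
    [0.95,0,0,0,0,0,0],
    [0.95,0,0,0,0,0,0],
  ],
)

```text
clock: 28.97
position: [0.4875, -0.2678, 0.2252]
tcp_rot: [3.135, -0.196, 0.001]
force: [-0.0, -0.4, 0.1]
grip_width: 0.946
finger_force: 0.0
```

Run:
```python
from h import *
need(.5869,-.2789,.07,-7.1)
w=cal("wrist");hsv=cv2.cvtColor(w["image"],cv2.COLOR_RGB2HSV)
R,t=yawpose([.5869,-.2789,np.radians(-7.1)])
for nm,lo,hi in(("orange",(8,200,150),(24,255,255)),("green",(45,120,40),(80,255,255))):
    m=cv2.inRange(hsv,lo,hi);n,l,st,ce=cv2.connectedComponentsWithStats(m)
    for i in range(1,n):
        if st[i,4]>300:
            X=ray(w,*ce[i],.112);print(nm,st[i],"rack frame",(R.T@(X-t)).round(4))
```

```text
t 28.97 at [ 0.4875 -0.2678  0.2252] psi -7.15 tilt 0.05 grip 0.946 F [-0.  -0.4  0.1]
turn z -0.05 then shift cm x 10.00 y -0.13 z 15.52
orange [ 224   67   68   32 1999] rack frame [ 0.0013 -0.0013  0.112 ]
green [ 223  117   66   28 1790] rack frame [-0.0424  0.0015  0.112 ]
```

The cassette stands in the middle slot, about 1 mm off centre. Its top reads at floor level, and the gripper is clear.

```bash
python3 -c "
from rig import ctrl
print(ctrl.finish_job())"
```

```text
the job is handed in; nothing more can be done
None
```

The job is handed in after about 29 s of robot time: the orange-banded cassette is released in the rack's middle slot about 1 mm off centre by the wrist camera, and the fork is back on its mat; the hand-in gave no verdict, and I viewed 11 pictures against the limit of 10.

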